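# Press the lid onto a glaze jar

### The job

A glaze jar stands in the grey lidding press with its black lid only started. Slide the press's safety catch fully out, towards the front of the press, then bring the ball-ended handle all the way down so that the lid is pressed fully home; leave the catch out and the handle down.

Things in the scene. Friction and masses are not known exactly. Their poses are not given: they have to be found in the camera images.
- catch_knob (a point): Top centre of the catch's upright steel knob (16 mm across, 42 mm tall; strap behind it (+x) 36 mm lower, y sides free). Its flat bolt on the grey post slides level, along this point's -x (the press's front, roughly to the robot), 36 mm to a stop, 2.5 N friction, stays put. Starts home, bolt over the handle's tail; clear from 24 mm. Axes: x front to back, y from ball towards hinge, z up.
- lever_ball (a point): Centre of the black ball, 34 mm across, ending the press's steel handle (bar 14 mm wide). It swings in an upright plane along the knob's y axis, on a 220 mm radius about a level hinge that lies, from the knob's home point in its axes, 53 mm in +x and 47 mm in -y, 165 mm above the table. Up: 168 mm out (-y), 142 mm above the hinge; down: 220 mm out, level with it. Push from above or pinch across x.
- lever (a joint): Angle of the press's handle, rad: 0 = up (40 degrees above level), 0.70 = fully down at its stop (level). Starts at 0 to 0.06; with the catch home it is blocked at about 0.09. Stays where it is left; takes 3 to 15 N at the ball. It drives the press's ram. The press is fixed: base 180 mm (x) by 310 mm (y).
- lid (a joint): How far, in m, the black lid (58 mm across) is pressed onto the white glaze jar under the press's ram: 0 = only started, 8 mm proud; 0.008 = home. The ram meets it late in the handle's stroke and has it home when the handle is fully down. Other jars, a loose lid and a cup on the press's base (below 75 mm) are bystanders, as is the green tile cutter with a ball handle.

How it is judged:
On the way, in this order (a step that is already met when the one before it is completed fails the run):
1. the catch is slid out (at least 28 mm of its 36 mm) while the handle is still up (distance of catch_knob from where it was at the start of the episode above 0.028 m and value of joint lever below 0.15 rad), for 0.2 s.
2. the handle is brought all the way down and the lid is home (value of joint lever above 0.63 rad and value of joint lid above 0.005 m), for 0.2 s.
At the end, for the whole second after the job is handed in: The catch is out by at least 28 mm of its 36 mm, the handle is down past 0.63 of its 0.70 rad and at rest, and the lid is pressed on by at least 5 mm of its 8 mm (all of step 2 and distance of catch_knob from where it was at the start of the episode above 0.028 m and velocity of joint lever between -0.05 and 0.05 rad/s); the robot touches nothing.
It also fails if it takes over 42 s, if anything falls off the work surface, if the arm or the gripper's body presses on something with over 40 N, if the wrist force passes 120 N, or if a joint passes its speed limit or range.

### The arm

A 7-joint arm with a two-finger parallel gripper is mounted at the origin on the work surface. World frame = base frame: x ahead of the robot, y to its left, z up, the work surface at z = 0. Lengths are in m, angles in rad, forces in N, time in s.
With the tool pointing down it reaches from about 0.4 to 0.85 m from the base axis. Payload 10.4 kg.
Tool frame: the origin (TCP) lies midway between the tips of the shut fingers; the grasp point (between the pads) lies 19 mm behind it; z points along the fingers, y is the line along which they close (so a half turn about z gives the same grasp; the last joint's range is limited). The gripper opens to 87 mm and grips with 3 to 60 N. Pads are 19 mm wide; open, the fingers measure 117 mm over their backs; the gripper's body (75 mm by 190 mm) begins 51 mm behind the grasp point.
Start: joints at [-1.367, 0.332, -0.065, 1.46, 0.022, 1.35, -0.088], TCP at [0.141, 0.609, 0.223] pointing down, gripper open.
Joint ranges: [-2.6, 2.6], [-0.5, 2.12], [-1.47, 1.34], [0.16, 2.42], [-1.27, 4.41], [0.06, 2.06], [-2.6, 2.6]. Speed limits (rad/s): [2.22, 2.22, 2.79, 2.79, 3.14, 3.14, 3.14].

### API

Orientations are given as a unit quaternion [x, y, z, w].
In Python, from bench import r gives the robot as it stands.
- The arm moves only by the tool arm_command, never from a script. Its argument "moves" is one flat list of numbers, 4 for each row, row after row: the shift along the tool's x, y, z in cm, then the turn about the tool's z in degrees. A call has 1 to 12 rows; each row shifts and turns the commanded pose from where the row before left it, along the tool's axes as they then stand; what a row does not reach is not made up. A row lasts 1/12 s, in which the tool goes at most 41.7 mm and 7.16 degrees, less where a joint would pass 70% of its speed; a pose out of reach is approached as far as the arm can. A call with a gripper value outside its range is refused whole. "fingers" is the opening in per cent of the stroke, from 0 (shut) to 100 (fully open), set as the call begins (left out, the last holds). The fingers move at their own pace and stop on an object; "squeeze" is the grip in N (left out, the last holds). Time passes only in rows, so rows that do not move let the fingers close. It gives the time, the measured TCP pose, the force, the opening and the grip force at its end, in the units of the state.
- r.read_state(): the state, without advancing time (a new reading comes with each control period).
- r.camera(name): name is "side" or "top" or "wrist"; returns the picture (420x560x3 uint8, red, green, blue); there is no depth.
- r.camera_info(name): a dict with "fx", "fy", "cx", "cy" (pixels), "origin" and "attitude" of the camera in the world. Camera axes: x right, y up, looking along -z (the intrinsics and any distortion apply to the point x, -y, -z); pixel columns grow to the right and rows downward; lengths in m; the calibration is good to about 2 mm. A picture is of the moment at which its call begins: read the wrist's pose just before it. camera_info takes no time and is no camera call; for the wrist camera it gives the pose at the moment of the call.
- r.close_job(): hands the job in; it is judged then, once.
The state is a dict: "time": time; "joint_positions": joint angles; "joint_vel": joint speeds; "joint_torque": joint torques, N m; "ee_pos": TCP position; "eef_rot": TCP orientation; "ft_force": force on the tool from outside, world axes, zero at the start; "torque": the same for the moment, N m; "width": finger opening in m; "grip_force": force on a finger pad.
Only numpy, scipy, OpenCV 4.12 (cv2) and the standard library are available. Lean on these libraries where they do the work, as an engineer would, in place of code of your own. Each camera call takes 0.05 s, during which the arm holds its last target. There are 200 camera calls.

## Working session

There is one attempt and no reset: what is moved stays moved. The work goes in short steps, Python scripts to look and compute and a tool call to move; the robot and the scene stay as the last step left them, time stands still between calls to the robot, and variables do not carry over. Pictures are saved under pics/ and viewed, at most 10 in all, crops included, and the job is handed in when it is done.

Besides the shell and the picture viewer there is one more tool, called as a command line: name --argument value ..., lists and objects as JSON in quotes. arm_command: Moves the arm, as the interface text tells. Its arguments: {"type":"object","properties":{"moves":{"type":"array"},"fingers":{"type":"number"},"squeeze":{"type":"number"}},"required":["moves"]}

```bash
mkdir -p pics; cat > h.py <<'E'
import numpy as np, cv2
from bench import r
from scipy.spatial.transform import Rotation as R
def snap(n,f):
    im=r.camera(n); cv2.imwrite('pics/'+f,cv2.cvtColor(np.asarray(im),cv2.COLOR_RGB2BGR)); return im
E
python3 - <<'E'
from h import *
for n in('side','top'):
    i=r.camera_info(n); print(i); snap(n,n+'0.png')
s=r.read_state(); print({k:np.round(v,3) for k,v in s.items()})
E
```

```text
{'fx': 506.6370492382975, 'fy': 506.6370492382975, 'cx': 288.4685721473174, 'cy': 218.37283289994386, 'origin': array([ 0.20166784, -0.51323416,  0.77501009]), 'attitude': array([ 0.41589599, -0.12884334, -0.24667423,  0.86578389])}
{'fx': 492.22786577249985, 'fy': 492.22786577249985, 'cx': 277.28532612749683, 'cy': 210.84074185533098, 'origin': array([0.44214513, 0.09666196, 1.03695724]), 'attitude': array([ 0.06039251, -0.07099972, -0.69683884,  0.71114515])}
{'time': np.float64(0.1), 'joint_positions': array([-1.367,  0.333, -0.065,  1.461,  0.022,  1.35 , -0.088]), 'joint_vel': array([-0.001, -0.001,  0.001, -0.001,  0.   , -0.001,  0.002]), 'joint_torque': array([ 2.0000e-03, -6.2454e+01,  2.5000e-02, -3.9072e+01, -6.1000e-02,
        3.6000e-02,  0.0000e+00]), 'ee_pos': array([0.14 , 0.609, 0.222]), 'eef_rot': array([ 0.113,  0.994, -0.001, -0.   ]), 'ft_force': array([-0.547,  0.603, -0.349]), 'torque': array([-0.056, -0.029, -0.001]), 'grip_force': np.float64(0.0), 'width': np.float64(0.087)}
```

View pics/side0.png

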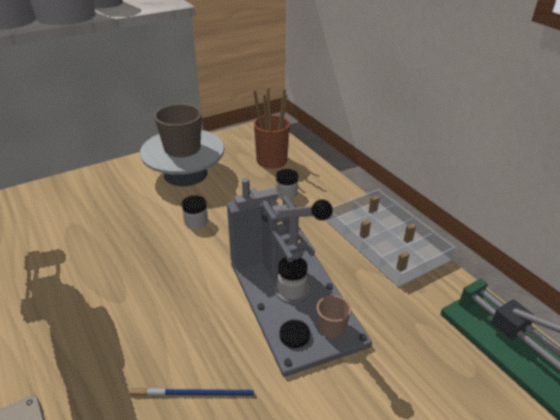

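View pics/top0.png

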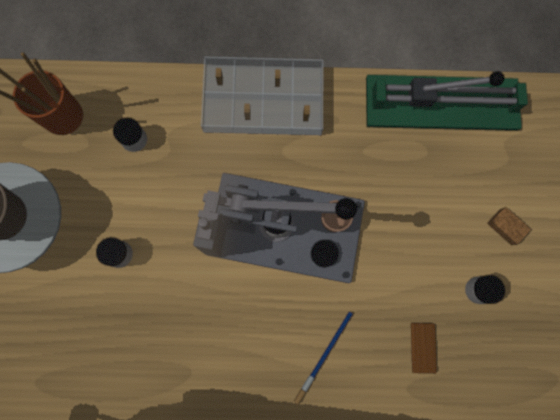

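```bash
python3 - <<'E'
from h import *
a=cv2.imread('pics/side0.png')[150:280,210:350]; b=cv2.imread('pics/top0.png')[160:290,180:380]
cv2.imwrite('pics/c1.png',cv2.convertScaleAbs(cv2.resize(a,None,fx=4.5,fy=4.5,interpolation=cv2.INTER_CUBIC),alpha=1.5))
cv2.imwrite('pics/c2.png',cv2.convertScaleAbs(cv2.resize(b,None,fx=4,fy=4,interpolation=cv2.INTER_CUBIC),alpha=1.8))
E
```

```text
(no output)
```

View pics/c1.png

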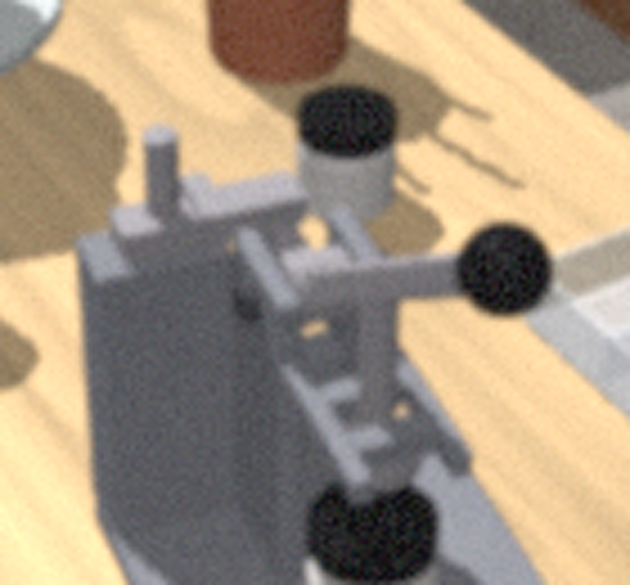

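View pics/c2.png

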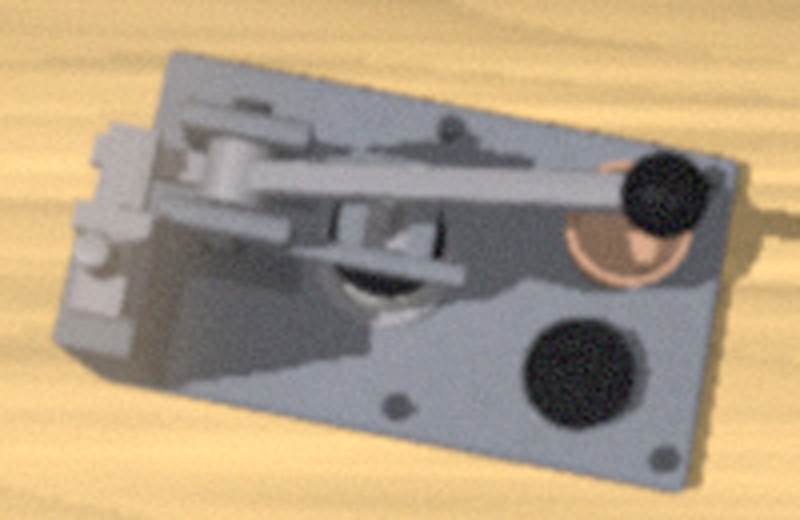

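```bash
cat > fit.py <<'E'
from h import *
from scipy.optimize import least_squares
I={n:r.camera_info(n) for n in('side','top')}
def proj(i,p):
    c=R.from_quat(i['attitude']).inv().apply(np.asarray(p)-i['origin']); x,y,z=c[0],-c[1],-c[2]
    return np.array([i['cx']+i['fx']*x/z,i['cy']+i['fy']*y/z])
def tri(o):
    f=lambda p:np.concatenate([proj(I[n],p)-o[n] for n in o]); s=least_squares(f,[.6,.1,.2]); return s.x,np.abs(s.fun).max()
K={'side':[245.6,179.3],'top':[203,220.8]}; B={'side':[322,209.6],'top':[346.2,208.5]}
def ball(q):
    x,y,z,w,a=q; c,s=np.cos(w),np.sin(w); t=np.deg2rad(40)-a
    d=np.array([.053,-.047-.22*np.cos(t)]); return [x+c*d[0]-s*d[1],y+s*d[0]+c*d[1],.165+.22*np.sin(t)]
def model(q):
    b=ball(q)
    return np.concatenate([proj(I[n],q[:3])-K[n] for n in I]+[proj(I[n],b)-B[n] for n in I]+[[(q[4]-.03)*30]])
E
python3 - <<'E'
from fit import *
print(tri(K),tri(B))
s=least_squares(model,[.6,.1,.2,0,.03]); print(s.x.round(4),s.fun.round(1),np.round(ball(s.x),4))
for a in (s.x[4],0.09,.7): print(np.round(ball([*s.x[:4],a]),3))
E
```

```text
(array([0.57413025, 0.20937741, 0.22813467]), np.float64(0.6492394368222278)) (array([ 0.58670804, -0.01832094,  0.29911578]), np.float64(0.297070047355362))
[ 0.5741  0.2091  0.2284 -0.1792  0.0427] [ 0.7 -0.1 -0.1  0.5  0.3 -0.1 -0.2  0.3  0.4] [ 0.5867 -0.0182  0.2991]
[ 0.587 -0.018  0.299]
[ 0.586 -0.024  0.291]
[ 0.579 -0.063  0.165]
```

The side view shows the knob top at about (246,179) and the ball at (322,210). In the top view they are at (203,221) and (346,208). The model fit is within 0.7 px, and the knob and ball heights match the given geometry. I'm moving above the knob.

arm_command --moves '[0,0,-3.5,-2.7,0,0,-3.5,0,-2.5,-1.6,0,0,-2.5,-1.6,0,0,-2.5,-1.6,0,0,-2.5,-1.6,0,0,-2.5,-1.6,0,0,-2.5,-1.6,0,0,-2.5,-1.6,0,0,-2.5,-1.6,0,0,-2.5,-1.6,0,0,-2.5,-1.6,0,0]' --fingers 50

```text
time: 1.1
ee_pos: [0.3587, 0.4056, 0.2923]
eef_rot: [0.09, 0.996, -0.0, -0.0]
ft_force: [0.3, 1.2, -0.6]
width: 0.0435
grip_force: 0.0
```

arm_command --moves '[-2.5,-1.6,0,0,-2.5,-1.6,0,0,-2.5,-1.6,0,0,-2.5,-1.6,0,0,-2.5,-1.6,0,0,-2.5,-1.6,0,0,-2.5,-1.6,0,0,0,0,0,0,0,0,0,0]'

```text
time: 1.85
ee_pos: [0.511, 0.2637, 0.2921]
eef_rot: [0.092, 0.996, -0.0, -0.0]
ft_force: [-0.6, 0.6, 1.3]
width: 0.0433
grip_force: 0.0
```

```bash
cat > d.py <<'E'
from h import *
def delta(t):
    s=r.read_state(); q=R.from_quat(s['eef_rot']); 
    print('t',s['time'],'p',s['ee_pos'].round(4),'f',s['ft_force'].round(1),'w',round(float(s['width']),4),'grip',s['grip_force'])
    print('tool cm',(q.inv().apply(np.array(t)-s['ee_pos'])*100).round(2),'ty yaw',np.degrees(np.arctan2(*q.as_matrix()[:2,1])).round(2))
E
python3 - <<'E'
from d import *
delta([.574,.209,.200])
snap('wrist','w1.png')
from fit import proj
i=r.camera_info('wrist'); print(proj(i,[.574,.209,.228]))
E
```

```text
t 1.85 p [0.511  0.2637 0.2921] f [-0.6  0.6  1.3] w 0.0433 grip 0.0
tool cm [-7.2  -4.22  9.21] ty yaw 10.5
[222.12109075 312.37750804]
```

View pics/w1.png

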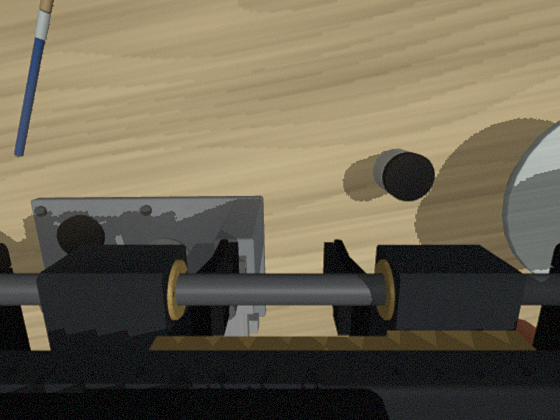

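The wrist camera sees the press, but its own fingers hide the knob. I'll go above the knob and check with the side camera.

arm_command --moves '[-2.4,-1.4,0,0,-2.4,-1.4,0,0,-2.4,-1.4,0,0,0,0,2,0,0,0,2,0,0,0,0,0,0,0,0,0]'

```text
time: 2.48
ee_pos: [0.5721, 0.2126, 0.2519]
eef_rot: [0.089, 0.996, -0.0, -0.001]
ft_force: [-0.0, 0.4, 0.5]
width: 0.0434
grip_force: 0.0
```

```bash
python3 - <<'E'
from d import *
delta([.574,.209,.200])
a=snap('side','s2.png');b=snap('top','t2.png')
a=cv2.imread('pics/s2.png')[110:250,180:340];b=cv2.imread('pics/t2.png')[150:290,120:280]
cv2.imwrite('pics/c3.png',cv2.convertScaleAbs(cv2.resize(np.hstack([a,b]),None,fx=2.5,fy=2.5,interpolation=cv2.INTER_CUBIC),alpha=1.5))
E
```

```text
t 2.4833 p [0.5721 0.2126 0.2519] f [-0.   0.4  0.5] w 0.0434 grip 0.0
tool cm [-0.26 -0.32  5.19] ty yaw 10.17
```

View pics/c3.png

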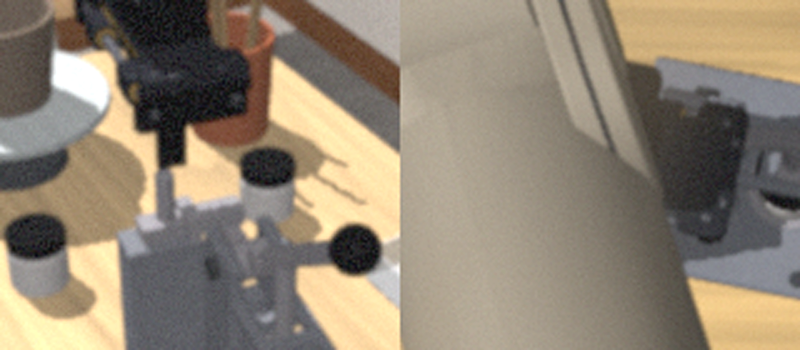

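The side crop shows the fingers straddling the line just above the knob, whose top is at about (164,170) in the crop. I'll make the small correction, descend and close gently.

arm_command --moves '[-0.3,-0.3,0,0,0,0,1.3,0,0,0,1.3,0,0,0,1.3,0,0,0,1.2,0,0,0,0,0,0,0,0,0]'

```text
time: 3.17
ee_pos: [0.5758, 0.2078, 0.2017]
eef_rot: [0.09, 0.996, -0.0, -0.0]
ft_force: [-0.3, -0.2, -0.9]
width: 0.0436
grip_force: 0.0
```

arm_command --moves '[0,0,0,0,0,0,0,0,0,0,0,0,0,0,0,0,0,0,0,0,0,0,0,0,0,0,0,0,0,0,0,0]' --fingers 0 --squeeze 15

```text
time: 3.83
ee_pos: [0.5761, 0.2091, 0.2019]
eef_rot: [0.089, 0.996, 0.001, 0.001]
ft_force: [1.6, 4.8, 0.1]
width: 0.0154
grip_force: 15.0
```

Gripped: the width of 15 mm fits the 16 mm knob. I'll pull along tool +x for about 36 mm.

arm_command --moves '[0.5,0,0,0,0.5,0,0,0,0.5,0,0,0,0.5,0,0,0,0.5,0,0,0,0.5,0,0,0,0.4,0,0,0,0.2,0,0,0,0,0,0,0,0,0,0,0,0,0,0,0]'

```text
time: 4.75
ee_pos: [0.5407, 0.2153, 0.2019]
eef_rot: [0.089, 0.996, 0.001, 0.001]
ft_force: [2.3, 5.2, -0.1]
width: 0.0153
grip_force: 15.0
```

arm_command --moves '[0,0,0,0,0,0,0,0,0,0,0,0,0,0,-2,0,0,0,-3,0,0,0,-3,0,0,0,-3,0,0,0,-3,0,0,0,-1,0,0,0,0,0]' --fingers 50

```text
time: 5.58
ee_pos: [0.5413, 0.2141, 0.3546]
eef_rot: [0.09, 0.996, 0.001, 0.002]
ft_force: [-0.6, 0.2, -0.4]
width: 0.043
grip_force: 0.0
```

```bash
python3 - <<'E'
from fit import *
from d import *
delta([.587,-.018,.352]); print(r.read_state()['joint_positions'].round(2))
snap('side','s3.png')
k=np.array([.5741,.2091,.2284]); print(proj(I['side'],k),proj(I['side'],k+.036*np.array([-.984,.178,0])))
a=cv2.imread('pics/s3.png')[140:260,190:350]
cv2.imwrite('pics/c4.png',cv2.convertScaleAbs(cv2.resize(a,None,fx=4,fy=4,interpolation=cv2.INTER_CUBIC),alpha=1.5))
E
```

```text
t 5.5833 p [0.5413 0.2141 0.3546] f [-0.6  0.2 -0.4] w 0.043 grip 0.0
tool cm [ -8.65 -22.01   0.23] ty yaw 10.33
[-0.73  0.2   0.33  1.37 -0.06  1.58  0.99]
[246.29996088 179.15904273] [228.25342728 182.88401703]
```

View pics/c4.png

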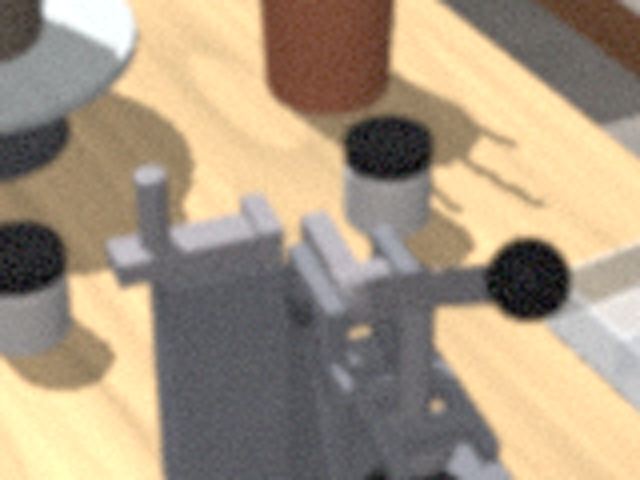

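The knob top is at (227.5,183), right where 36 mm out predicts. The ball hasn't moved. Next I'll go above the ball and turn the tool 90°.

arm_command --moves '[-1.1,-2.75,0,0,-1.1,-2.75,0,0,-1.1,-2.75,0,0,-1.1,-2.75,0,0,-1.1,-2.75,0,0,-1.1,-2.75,0,0,-1.1,-2.75,0,0,-1.0,-2.75,0,0,0,0,0,0]' --fingers 65

```text
time: 6.38
ee_pos: [0.5861, -0.0252, 0.3498]
eef_rot: [0.094, 0.996, -0.002, -0.001]
ft_force: [0.1, -1.1, 0.6]
width: 0.0564
grip_force: 0.0
```

arm_command --moves '[0,0,0,-7,0,0,0,-7,0,0,0,-7,0,0,0,-7,0,0,0,-7,0,0,0,-7,0,0,0,-7,0,0,0,-7,0,0,0,-7,0,0,0,-7,0,0,0,-7,0,0,0,-7]'

```text
time: 7.38
ee_pos: [0.5863, -0.0168, 0.34]
eef_rot: [-0.524, 0.852, 0.001, -0.013]
ft_force: [0.2, 0.0, -1.3]
width: 0.0569
grip_force: 0.0
```

arm_command --moves '[0,0,0,-6,0,0,0,0,0,0,0,0]'

```text
time: 7.63
ee_pos: [0.5863, -0.0181, 0.3357]
eef_rot: [-0.536, 0.844, 0.003, -0.017]
ft_force: [0.4, -1.7, 0.9]
width: 0.0566
grip_force: 0.0
```

```bash
python3 - <<'E'
from d import *
delta([.587,-.018,.280]); print(r.read_state()['joint_positions'].round(2))
E
```

```text
t 7.6333 p [ 0.5863 -0.0181  0.3357] f [ 0.4 -1.7  0.9] w 0.0566 grip 0.0
tool cm [-0.19 -0.19  5.57] ty yaw -64.75
[ 0.15  0.25 -0.25  1.33  0.07  1.6   2.6 ]
```

A negative turn drives joint 7 to its limit, so I'll turn the other way. There is plenty of time.

arm_command --moves '[0,0,-1,7,0,0,0,7,0,0,0,7,0,0,0,7,0,0,0,7,0,0,0,7,0,0,0,7,0,0,0,7,0,0,0,7,0,0,0,7,0,0,0,7,0,0,0,7]'

```text
time: 8.63
ee_pos: [0.587, -0.0172, 0.3471]
eef_rot: [0.17, 0.985, -0.01, -0.013]
ft_force: [0.1, -0.1, -0.2]
width: 0.0567
grip_force: 0.0
```

arm_command --moves '[0,0,0,7,0,0,0,7,0,0,0,7,0,0,0,7,0,0,0,7,0,0,0,7,0,0,0,7,0,0,0,7,0,0,0,7,0,0,0,7,0,0,0,7,0,0,0,0]'

```text
time: 9.63
ee_pos: [0.587, -0.017, 0.3473]
eef_rot: [0.746, 0.666, -0.016, -0.004]
ft_force: [0.5, 0.5, -0.2]
width: 0.0566
grip_force: 0.0
```

```bash
python3 - <<'E'
from d import *
delta([.587,-.018,.280]); print(r.read_state()['joint_positions'].round(2),r.read_state()['eef_rot'])
E
```

```text
t 9.6333 p [ 0.587  -0.017   0.3473] f [ 0.5  0.5 -0.2] w 0.0566 grip 0.0
tool cm [0.03 0.2  6.73] ty yaw 96.53
[-0.09  0.24  0.04  1.33  0.    1.61 -0.16] [ 0.74603418  0.66569997 -0.0161463  -0.00398078]
```

arm_command --moves '[0,0.2,0,4,0,0,1.5,0,0,0,1.5,0,0,0,1.5,0,0,0,1.5,0,0,0,0.7,0,0,0,0,0,0,0,0,0]'

```text
time: 10.3
ee_pos: [0.587, -0.0181, 0.2807]
eef_rot: [0.766, 0.643, -0.016, -0.004]
ft_force: [1.3, 0.3, 1.2]
width: 0.0568
grip_force: 0.0
```

arm_command --moves '[0,0,0,0,0,0,0,0,0,0,0,0,0,0,0,0,0,0,0,0,0,0,0,0,0,0,0,0]' --fingers 0 --squeeze 25

```text
time: 10.88
ee_pos: [0.5866, -0.0181, 0.2805]
eef_rot: [0.766, 0.642, -0.016, -0.004]
ft_force: [-5.3, -0.2, 3.1]
width: 0.0324
grip_force: 25.0
```

```bash
python3 - <<'E'
from fit import *
from d import *
q0=[.5741,.2091,.2284,-.1792]
s=r.read_state(); Q=R.from_quat(s['eef_rot'])
g=s['ee_pos']-Q.apply([0,0,.019]); print('grasp pt',g, 'ball', np.round(ball([*q0,.043]),4))
delta(s['ee_pos'])
A=np.linspace(.043,.71,13); P=np.array([ball([*q0,a]) for a in A])
print((Q.inv().apply(np.diff(P,axis=0))*100).round(2), (Q.inv().apply(P[-1]-P[0])*100).round(2))
E
```

```text
grasp pt [ 0.58718289 -0.01785319  0.2995333 ] ball [ 0.5868 -0.0183  0.299 ]
t 10.8833 p [ 0.5866 -0.0181  0.2805] f [-5.3 -0.2  3.1] w 0.0324 grip 24.991647927090526
tool cm [0. 0. 0.] ty yaw 100.1
[[-0.7   0.03  1.  ]
 [-0.64  0.03  1.04]
 [-0.58  0.03  1.07]
 [-0.52  0.03  1.11]
 [-0.46  0.03  1.13]
 [-0.4   0.03  1.16]
 [-0.33  0.03  1.18]
 [-0.26  0.03  1.19]
 [-0.2   0.03  1.21]
 [-0.13  0.03  1.22]
 [-0.06  0.03  1.22]
 [ 0.    0.03  1.22]] [-4.28  0.36 13.75]
```

The pinch is on: 32 mm on the 34 mm ball, with the grasp point at the ball centre. Now I'll follow the arc.

arm_command --moves '[-0.35,0,0.5,0,-0.35,0.03,0.5,0,-0.32,0,0.52,0,-0.32,0.03,0.52,0,-0.29,0,0.53,0,-0.29,0.03,0.54,0,-0.26,0,0.55,0,-0.26,0.03,0.56,0,-0.23,0,0.56,0,-0.23,0.03,0.57,0,-0.2,0,0.58,0,-0.2,0.03,0.58,0]'

```text
time: 11.88
ee_pos: [0.5807, -0.052, 0.2154]
eef_rot: [0.766, 0.642, -0.016, -0.004]
ft_force: [-5.1, 1.2, 2.4]
width: 0.0327
grip_force: 25.0
```

```bash
python3 - <<'E'
from fit import *
from d import *
q0=[.5741,.2091,.2284,-.1792]
s=r.read_state(); Q=R.from_quat(s['eef_rot'])
print('grasp',s['ee_pos']-Q.apply([0,0,.019]), np.round(ball([*q0,.043+.667/2]),4)); delta(s['ee_pos'])
E
```

```text
grasp [ 0.58123609 -0.05168446  0.23435306] [ 0.5807 -0.052   0.2345]
t 11.8833 p [ 0.5807 -0.052   0.2154] f [-5.1  1.2  2.4] w 0.0327 grip 25.040414929389954
tool cm [0. 0. 0.] ty yaw 100.1
```

arm_command --moves '[-0.16,0,0.59,0,-0.17,0.03,0.59,0,-0.13,0,0.59,0,-0.13,0.03,0.6,0,-0.1,0,0.6,0,-0.1,0.03,0.6,0,-0.07,0,0.61,0,-0.06,0.03,0.61,0,-0.03,0,0.61,0,-0.03,0.03,0.61,0,0,0,0.6,0,0,0.03,0.5,0]'

```text
time: 12.88
ee_pos: [0.579, -0.0629, 0.1448]
eef_rot: [0.766, 0.642, -0.016, -0.004]
ft_force: [-15.1, 1.8, 32.5]
width: 0.032
grip_force: 25.1
```

arm_command --moves '[0,0,0.2,0,0,0,0,0,0,0,0,0,0,0,0,0,0,0,0,0]'

```text
time: 13.3
ee_pos: [0.5789, -0.0629, 0.1443]
eef_rot: [0.766, 0.642, -0.016, -0.004]
ft_force: [-11.9, 0.4, 17.1]
width: 0.0323
grip_force: 25.0
```

```bash
python3 - <<'E'
from fit import *
from d import *
q0=[.5741,.2091,.2284,-.1792]
s=r.read_state(); Q=R.from_quat(s['eef_rot'])
print('grasp',s['ee_pos']-Q.apply([0,0,.019]), np.round(ball([*q0,.7]),4)); delta(s['ee_pos'])
E
```

```text
grasp [ 0.57943502 -0.06258868  0.16328367] [ 0.5787 -0.0631  0.1646]
t 13.3 p [ 0.5789 -0.0629  0.1443] f [-11.9   0.4  17.1] w 0.0323 grip 25.0378055870533
tool cm [0. 0. 0.] ty yaw 100.1
```

At the stop. I'll release, lift clear and check.

arm_command --moves '[0,0,0,0,0,0,0,0,0,0,0,0,0,0,0,0,0,0,-2,0,0,0,-3,0,0,0,-3,0,0,0,-3,0,0,0,-3,0,0,0,0,0,0,0,0,0]' --fingers 70

```text
time: 14.22
ee_pos: [0.5842, -0.0609, 0.2844]
eef_rot: [0.766, 0.642, -0.015, -0.003]
ft_force: [0.3, -0.3, -0.6]
width: 0.0609
grip_force: 0.0
```

```bash
python3 - <<'E'
from fit import *
from d import *
delta([.58,-.06,.3]); snap('side','s5.png')
for a in(.6,.63,.7): print(a,proj(I['side'],ball([.5741,.2091,.2284,-.1792,a])))
a=cv2.imread('pics/s5.png')[140:320,200:360]
cv2.imwrite('pics/c5.png',cv2.convertScaleAbs(cv2.resize(a,None,fx=3.3,fy=3.3,interpolation=cv2.INTER_CUBIC),alpha=1.5))
E
```

```text
t 14.2167 p [ 0.5842 -0.0609  0.2844] f [ 0.3 -0.3 -0.6] w 0.0609 grip 0.0
tool cm [-0.02 -0.47 -1.55] ty yaw 100.1
0.6 [329.78757919 280.10252633]
0.63 [329.65705266 283.18065942]
0.7 [329.15333583 289.95674053]
```

View pics/c5.png

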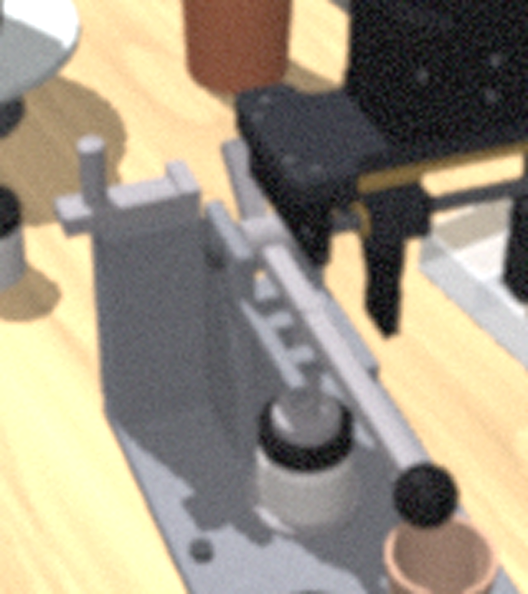

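The ball is at (328.5,290), which matches the prediction for 0.70 rad. The ram is on the lid, the catch is out and the robot is clear.

```bash
python3 -c "
from bench import r
print(r.close_job())"
```

```text
the job is handed in; nothing more can be done
None
```

The job is handed in at about 14 s: the catch is fully out, the handle is down at its stop, the ram is down on the lid, and the robot is clear; the lid's travel was not measured separately and no verdict came back.

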